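# Click the drive cartridge down in the spring dock

## Robot

A 6-joint arm with a two-finger parallel gripper is mounted at the origin on the work surface. World frame = base frame: x ahead of the robot, y to its left, z up, the work surface at z = 0. Lengths are in m, angles in degrees, forces in N, time in s.
With the tool pointing down it reaches from about 0.275 to 0.85 m from the base axis. Payload 19 kg.
Tool frame: the origin (TCP) lies at the very end of the fingers, on their centre line; the grasp point (between the pads) lies 19 mm behind it; z points along the fingers, y is the line along which they close (so a half turn about z gives the same grasp; the last joint's range is limited). The gripper opens to 85 mm and grips with 20 to 120 N. Pads are 22 mm wide; open, the fingers measure 114 mm over their backs; the gripper's body (76 mm by 85 mm) begins 54 mm behind the grasp point. The pads swing forward as they close: fully open they stand 13 mm farther back than shut.
Start: joints at [-83.766, 8.623, 82.357, -0, 89.026, -7.678], TCP at [0.138, -0.558, 0.231] pointing down, gripper open.
Joint ranges: [-160.23, 160.23], [-39.13, 120.54], [6.94, 153.29], [-79.49, 259.48], [9.18, 160.14], [-161.06, 161.06]. Speed limits (degrees/s): [108.29, 108.29, 127.2, 172.46, 172.46, 172.46].

## Interface

Orientations are given as [roll, pitch, yaw] about the fixed x, y, z axes, in that order (R = Rz(yaw) Ry(pitch) Rx(roll)).
In Python, from cell import robot gives the robot as it stands.
- The arm moves only by the tool servo_tool, never from a script. Its argument "motion" is a list of rows, each a list of 7 numbers: the shift along the tool's x, y, z each as a share of 0.04 m, from -1 to 1, then the turn, a rotation vector about the tool's x, y, z each as a share of 0.08 rad, from -1 to 1, then the opening, from 0 (shut) to 1 (fully open). In form: [[dx, dy, dz, rx, ry, rz, jaw], ...]. A call has 1 to 10 rows; each row shifts and turns the commanded pose from where the row before left it, along the tool's axes as they then stand; what a row does not reach is not made up. A row lasts 1/10 s, in which the tool goes at most 50 mm and 8.59 degrees, less where a joint would pass 70% of its speed; a pose out of reach is approached as far as the arm can. A call with a number of a shift or a turn outside -1 to 1 is refused whole. A call with a gripper value outside its range is refused whole. The fingers move at their own pace and stop on an object; "squeeze" is the grip in N (left out, the last holds). Time passes only in rows, so rows that do not move let the fingers close. It gives the time, the measured TCP pose, the force, the opening and the grip force at its end, in the units of the state.
- robot.sense(): the state, without advancing time (a new reading comes with each control period).
- robot.get_image(name): name is "scene" or "top"; returns a dict with "pixels" (400x640x3 uint8, red, green, blue), "range_z" (400x640 float32, m along the optical axis (not along the pixel's ray), 0 where there is no reading), "intrinsics" (3x3 intrinsics, pixels), "rvec" (rotation vector, rad) and "tvec" (3), from world to camera coordinates, as OpenCV has them. Camera axes: x right, y down, z forward; pixel columns grow to the right and rows downward; lengths in m; the calibration is good to about 2 mm. A picture is of the moment at which its call begins.
- robot.finish_job(): hands the job in; it is judged then, once.
The state is a dict: "time": time; "qpos": joint angles; "joint_velocities": joint speeds; "tau": joint torques, N m; "tool_pos": TCP position; "ee_rot": TCP orientation; "wrist_force": force on the tool from outside, world axes, zero at the start; "moment": the same for the moment, N m; "finger_gap": opening from 0.0 (shut) to 1.0 (fully open); "finger_force": force on a finger pad.
Only numpy, scipy, OpenCV 4.12 (cv2) and the standard library are available. Lean on these libraries where they do the work, as an engineer would, in place of code of your own. Each camera call takes 0.05 s, during which the arm holds its last target. There are 200 camera calls.

## Task

Take the white drive cartridge out of the wooden stand, stand it in the slot of the black dock, press it gently right down until it clicks, and leave it latched down and let go. The spring carriage deep in the slot is push-push and you cannot see whether it was left up or down, so the first click may make the cartridge pop up instead of staying down: feel or check how high it sits after each click, and click again if it is up. Do not press harder than a firm thumb (stay below about 40 N), and leave the things lying around where they are.

Things in the scene. Friction and masses are not known exactly. Their poses are not given: they have to be found in the camera images.
- cartridge: White drive cartridge, a flat upright box 62 wide (its x) x 16 thick (its y) x 95 tall (its z) mm, 120 g (varies), teal label, brass contacts at the foot. Origin at the centre of its underside. It starts upright in the stand. Either way round fits the dock. Grip it across the 16 mm thickness from above.
- cartridge_top (a point): Centre of the cartridge's top face, 95 mm above its origin.
- dock: Black dock with a grey top and a blue slot funnel, fixed, 130 (its x) x 96 (its y) x 70 tall mm, origin at the centre of its underside, z up. Deep in its slot runs a push-push spring carriage (not visible, not measured) that the cartridge's underside stands on; it starts up or latched down, at random.
- dock_mouth (a point): Centre of the slot at the dock's top face, 70 mm above the table; axes as the dock's. The vertical slot is 65 mm along x by 19 mm along y inside, with a funnel mouth 73 x 27 mm. With the cartridge in it, the cartridge's top face stands 123 mm above the table when the carriage is up, 116 mm when latched down, 105 mm at the bottom of the stroke.
- stand: Fixed wooden stand 92 (its x) x 46 (its y) x 66 tall mm with a slot 68 x 22 mm, floor 30 mm above the table, that holds the cartridge upright; its x and y run as the cartridge's. Origin at the centre of its underside.
- calculator: Bystander: loose beige pocket calculator 120 x 70 x 16 mm lying flat; origin at the centre of its underside.
- tape_roll: Bystander: loose brown roll of tape, 92 mm across, 45 mm tall, lying flat; origin at the centre of its underside.
- keepsake_box: Bystander: loose small wooden box 103 x 103 x 75 mm; origin at the centre of its underside.
- mug: Bystander: loose blue mug 80 mm across (plus a handle), 90 mm tall; origin at the centre of its underside.
- dock_seat (a point): Fixed point in the slot, 21 mm above the table: the carriage's top when latched down (28 mm when up, 10 mm at the bottom of its stroke). Each press to the bottom and release toggles up and latched; a press that stops above about 12 mm may change nothing. It pushes up with about 4 N when up, 6 N when latched and 10 N at the bottom, where a stop ends it.

How it is judged:
By the outcome, as a careful person would: the job done as asked, in the order asked, and still so for the second after the job is handed in, with the robot touching nothing.
It also fails if it takes over 61 s, if anything falls off the work surface, if the arm or the gripper's body presses on something with over 40 N, if the wrist force passes 120 N, or if a joint passes its speed limit or range.

## Working session

There is one attempt and no reset: what is moved stays moved. The work goes in short steps, Python scripts to look and compute and a tool call to move; the robot and the scene stay as the last step left them, time stands still between calls to the robot, and variables do not carry over. Pictures are saved under pics/ and viewed, at most 10 in all, crops included, and the job is handed in when it is done.

Besides the shell and the picture viewer there is one more tool, called after ">>>" by a JSON object that holds its "op" and its "data". servo_tool: Moves the arm, as the interface text tells. Shift numbers are shares of 0.04 m and turn numbers shares of 0.08 rad, none past 1 either way. Its arguments: {"type":"object","properties":{"motion":{"type":"array"},"squeeze":{"type":"number"}},"required":["motion"]}

```bash
mkdir -p pics; ls
python3 - <<'E'
from cell import robot
import cv2,numpy as np
for n in("scene","top"):
    d=robot.get_image(n); cv2.imwrite(f"pics/{n}0.png",d["pixels"][:,:,::-1]); np.savez(f"{n}0.npz",**d)
    R=cv2.Rodrigues(np.array(d["rvec"]))[0]; print(n,-R.T@np.array(d["tvec"]),R[2],d["intrinsics"][0])
print(robot.sense())
E
```

```text
pics
scene [1.24470351 0.08275361 0.81653983] [-0.67542616 -0.0864228  -0.73234595] [445.04139359   0.         316.85494204]
top [0.48236987 0.01979646 1.15587734] [ 0.08584605 -0.02770445 -0.99592315] [469.81000783   0.         318.45458923]
{'time': 0.1, 'qpos': array([-8.37648096e+01,  8.64764238e+00,  8.23873576e+01, -1.32924600e-04,
        8.90265496e+01, -7.67799968e+00]), 'joint_velocities': array([-0.04616641, -0.0987798 , -0.17831593, -0.01803335,  0.05457358,
        0.06852473]), 'tau': array([ 4.12319132e-03, -7.14382911e+01, -5.71796429e+01, -1.26583545e-04,
        7.08983236e-03, -5.33261789e-05]), 'tool_pos': array([ 0.13821265, -0.55792132,  0.23075742]), 'ee_rot': array([-1.79938984e+02, -8.09166655e-03,  1.39131881e+01]), 'wrist_force': array([ 0.34512663, -0.4392534 ,  0.56097519]), 'moment': array([ 0.02971759, -0.00697267, -0.00923332]), 'finger_force': 0.0, 'finger_gap': 1.0016802423379112}
```

View pics/scene0.png

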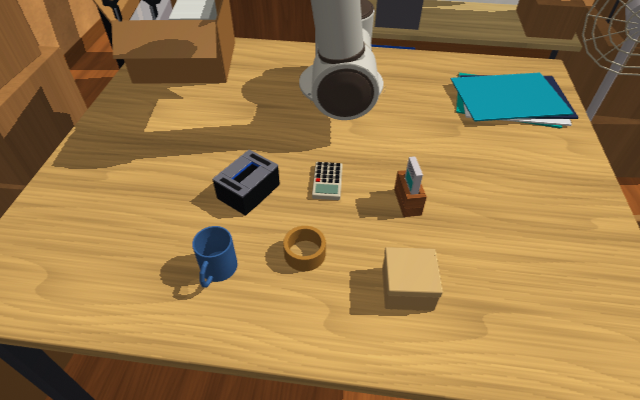

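View pics/top0.png

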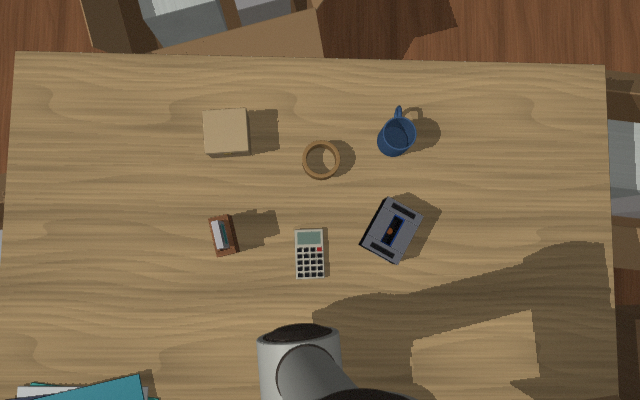

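The scene view shows the dock at about (247,182) and the cartridge in its stand at (412,185). In the top view they are at (391,230) and (221,235), with the calculator lying between them.

```bash
cat > m.py <<'E'
import cv2,numpy as np
def world(d):
    K=d["intrinsics"];R=cv2.Rodrigues(np.array(d["rvec"]))[0]
    v,u=np.mgrid[:400,:640]; r=np.stack([(u-K[0,2])/K[0,0],(v-K[1,2])/K[1,1],np.ones(u.shape)],-1)@R
    C=-R.T@np.array(d["tvec"]); return r,C,C+r*d["range_z"][...,None]
def onplane(r,C,z): return C+r*((z-C[2])/r[...,2])[...,None]
def rect(P):
    c,s,a=cv2.minAreaRect((P[:,:2]*1000).astype(np.float32)); return np.round(c,1),np.round(s,1),round(a,1)
E
python3 - <<'E'
from m import *
for n in("top","scene"):
    d=np.load(n+"0.npz"); r,C,W=world(d); px=d["pixels"].astype(int); hsv=cv2.cvtColor(d["pixels"],cv2.COLOR_RGB2HSV)
    ok=d["range_z"]>0; X,Y,Z=W[...,0],W[...,1],W[...,2]
    box={"cart":(slice(205,265),slice(200,250)),"dock":(slice(190,275),slice(350,430))} if n=="top" else {"cart":(slice(145,225),slice(385,435)),"dock":(slice(140,220),slice(205,290))}
    for k,b in box.items():
        z=Z[b]; w=W[b]; rr=r[b]; h=hsv[b]; o=ok[b]
        print(n,k,"z pct",np.percentile(z[o],[1,25,50,75,99]).round(3))
        if k=="cart":
            m=o&(z>.118)&(z<.14); print(" cart top",m.sum(),rect(w[m]),np.median(z[m]), rect(onplane(rr,C,.125)[m]))
            m=o&(z>.06)&(z<.075); print(" stand top",m.sum(),rect(w[m]),np.median(z[m]))
            m=o&(z>.1)&(h[...,1]<60)&(h[...,2]>120)
            if m.sum()>4: print(" white",m.sum(),rect(w[m]),np.percentile(w[m][:,2],[5,50,95]).round(3))
        else:
            m=o&(z>.062)&(z<.078); print(" dock top",m.sum(),rect(w[m]),np.median(z[m]),rect(onplane(rr,C,.07)[m]))
            m=(h[...,0]>105)&(h[...,0]<130)&(h[...,1]>150)&(h[...,2]>60); print(" blue",m.sum(),rect(w[m&o]),np.percentile(w[m&o][:,2],[5,50,95]).round(3),rect(onplane(rr,C,.07)[m]))
    c=cv2.resize(d["pixels"][box["cart"]],None,fx=6,fy=6,interpolation=0);e=cv2.resize(d["pixels"][box["dock"]],None,fx=6,fy=6,interpolation=0)
    H=max(c.shape[0],e.shape[0]); im=np.zeros((H,c.shape[1]+e.shape[1],3),np.uint8); im[:c.shape[0],:c.shape[1]]=c; im[:e.shape[0],c.shape[1]:]=e
    cv2.imwrite(f"pics/crop_{n}.png",cv2.resize(im,(im.shape[1],im.shape[0]))[:,:,::-1]); print(im.shape)
E
```

```text
top cart z pct [-0.004 -0.     0.002  0.063  0.128]
 cart top 224 (array([497.5, 211.5]), array([61.5, 16.8]), 15.1) 0.12547172101438042 (array([497.7, 210.8]), array([61.4, 17.1]), 14.7)
 stand top 460 (array([496.1, 211.7]), array([92. , 46.7]), 14.3) 0.0666295238254998
 white 196 (array([497.1, 211.9]), array([60.9, 15.7]), 15.2) [0.123 0.126 0.129]
top dock z pct [-0.004 -0.     0.002  0.069  0.074]
 dock top 2098 (array([ 512.7, -183. ]), array([ 96.9, 130.3]), 61.3) 0.07046153493819374 (array([ 512.8, -182.3]), array([ 96.8, 130.4]), 61.4)
 blue 68 (array([ 512.8, -183.5]), array([26.1, 71.2]), 60.9) [0.063 0.067 0.07 ] (array([ 512.6, -182.8]), array([25.7, 70.7]), 61.3)
(510, 780, 3)
scene cart z pct [-0.004 -0.002 -0.     0.037  0.124]
 cart top 166 (array([497.2, 209.7]), array([65.4, 17.1]), 15.0) 0.12341312773440105 (array([501.4, 208.6]), array([68. , 18.4]), 14.9)
 stand top 357 (array([495.9, 209.9]), array([94. , 47.6]), 14.4) 0.06502723961838486
 white 131 (array([497.8, 210.3]), array([63.8, 15.8]), 14.4) [0.122 0.124 0.126]
scene dock z pct [-0.004 -0.002  0.     0.055  0.071]
 dock top 1504 (array([ 512.5, -184.9]), array([ 99.4, 133.5]), 62.0) 0.06876881222825898 (array([ 517.4, -182.9]), array([101.8, 135.4]), 61.5)
 blue 60 (array([ 502.3, -191.2]), array([22.4, 72.4]), 43.7) [0.062 0.065 0.068] (array([ 507.4, -189.8]), array([22.2, 72.4]), 44.1)
(480, 810, 3)
```

View pics/crop_top.png

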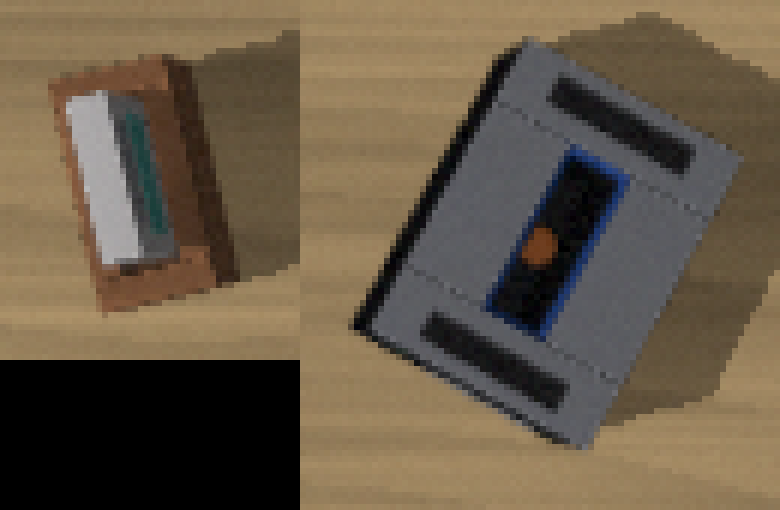

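The crop shows the cartridge leaning on nothing and a blue funnel, but there is an orange disc at the slot's centre, near crop (540,245). I'll measure its height before acting.

Run:
```python
from m import *
for n,b in(("top",(slice(190,275),slice(350,430))),("scene",(slice(140,220),slice(205,290)))):
    d=np.load(n+"0.npz"); r,C,W=world(d); h=cv2.cvtColor(d["pixels"][b],cv2.COLOR_RGB2HSV); w=W[b]
    R=cv2.boxPoints(((512.7,-183),(60,16),-28.7)).astype(np.float32)/1000
    q=onplane(r,C,.07)[b]; ins=np.array([[cv2.pointPolygonTest(R,(float(p[0]),float(p[1])),False)>=0 for p in row] for row in q])
    o=ins&(h[...,0]<20)&(h[...,1]>100)&(h[...,2]>90); dk=ins&(h[...,2]<60)
    print(n,o.sum(),dk.sum())
    for m in(o,dk):
        if m.sum(): print(np.percentile(w[m],[2,25,50,75,98],axis=0).round(4))
```

```text
top 15 158
[[ 0.5069 -0.1876  0.0245]
 [ 0.5087 -0.1862  0.026 ]
 [ 0.5111 -0.1844  0.0279]
 [ 0.5136 -0.1825  0.0293]
 [ 0.5178 -0.1802  0.0302]]
[[ 0.485  -0.2064  0.0014]
 [ 0.4989 -0.2     0.005 ]
 [ 0.5159 -0.1941  0.0198]
 [ 0.529  -0.184   0.0405]
 [ 0.5404 -0.1762  0.061 ]]
scene 0 102
[[ 0.4785 -0.2024  0.0452]
 [ 0.4859 -0.1956  0.0505]
 [ 0.4991 -0.1888  0.0552]
 [ 0.5116 -0.1817  0.0595]
 [ 0.5244 -0.1702  0.0648]]
```

View pics/crop_scene.png

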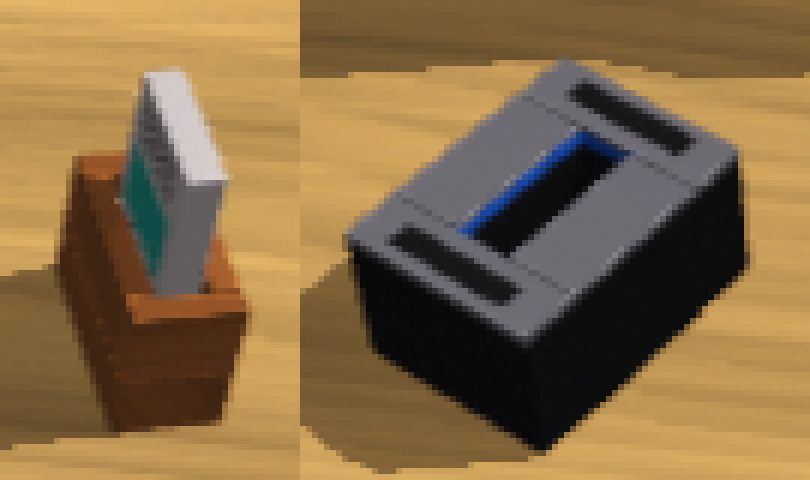

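The orange disc lies at about z = 28 mm, so it is the carriage top, and it looks to be up. I'll confirm that by how high the cartridge sits. The cartridge top measures z = 125 mm and all the sizes match, so I'm moving.

>>> {"op": "servo_tool", "data": {"motion": [[0.6,-0.74,0,0,0,0,1],[0.6,-0.74,0,0,0,0,1],[0.6,-0.74,0,0,0,0,1],[0.6,-0.74,0,0,0,0,1],[0.6,-0.74,0,0,0,0,1],[0.6,-0.74,0,0,0,0,1],[0.6,-0.74,0,0,0,0,1],[0.6,-0.74,0,0,0,0,1],[0.6,-0.74,0,0,0,0,1],[0.6,-0.74,0,0,0,0,1]]}}

```text
time: 1.1
tool_pos: [0.3002, -0.2116, 0.2312]
ee_rot: [-180.0, -0.0, 13.9]
wrist_force: [1.2, -0.3, -0.3]
finger_gap: 0.995
finger_force: 0.0
```

>>> {"op": "servo_tool", "data": {"motion": [[0.6,-0.74,0,0,0,0,1],[0.6,-0.74,0,0,0,0,1],[0.6,-0.74,0,0,0,0,1],[0.6,-0.74,0,0,0,0,1],[0.6,-0.74,0,0,0,0,1],[0.6,-0.74,0,0,0,0,1],[0.6,-0.74,0,0,0,0,1],[0.6,-0.74,0,0,0,0,1],[0.6,-0.74,0,0,0,0,1],[0.6,-0.74,0,0,0,0,1]]}}

```text
time: 2.1
tool_pos: [0.4621, 0.1337, 0.2311]
ee_rot: [-180.0, 0.0, 13.9]
wrist_force: [1.0, -1.2, -0.0]
finger_gap: 1.002
finger_force: 0.0
```

>>> {"op": "servo_tool", "data": {"motion": [[0.6,-0.74,0,0,0,0,1],[0.6,-0.74,0,0,0,0,1],[0,0,0,0,0,0,1],[0,0,0,0,0,0,1]]}}

```text
time: 2.5
tool_pos: [0.494, 0.2013, 0.2306]
ee_rot: [180.0, 0.1, 14.0]
wrist_force: [-0.2, -0.6, 0.2]
finger_gap: 1.001
finger_force: 0.0
```

>>> {"op": "servo_tool", "data": {"motion": [[0.14,-0.21,0,0,0,-0.17,1],[0,0,0.6,0,0,0,1],[0,0,0.8,0,0,0,1],[0,0,0.8,0,0,0,1],[0,0,0.7,0,0,0,1],[0,0,0.44,0,0,0,1],[0,0,0,0,0,0,1],[0,0,0,0,0,0,1]]}}

```text
time: 3.3
tool_pos: [0.4979, 0.2102, 0.0986]
ee_rot: [-180.0, -0.0, 14.7]
wrist_force: [-0.5, 0.5, 0.1]
finger_gap: 1.0
finger_force: 0.0
```

>>> {"op": "servo_tool", "data": {"motion": [[0,0,0,0,0,0,0],[0,0,0,0,0,0,0],[0,0,0,0,0,0,0],[0,0,0,0,0,0,0],[0,0,0,0,0,0,0],[0,0,0,0,0,0,0],[0,0,0,0,0,0,0],[0,0,0,0,0,0,0]], "squeeze": 35}}

```text
time: 4.1
tool_pos: [0.4977, 0.2105, 0.098]
ee_rot: [-180.0, -0.0, 14.7]
wrist_force: [-1.3, 0.2, 6.5]
finger_gap: 0.182
finger_force: 35.3
```

>>> {"op": "servo_tool", "data": {"motion": [[0,0,-0.3,0,0,0,0],[0,0,-0.6,0,0,0,0],[0,0,-0.6,0,0,0,0],[0,0,-0.5,0,0,0,0],[0,0,0,0,0,0,0],[0,0,0,0,0,0,0]]}}

```text
time: 4.7
tool_pos: [0.4976, 0.2104, 0.1779]
ee_rot: [-180.0, -0.0, 14.7]
wrist_force: [0.2, -1.0, -1.6]
finger_gap: 0.18
finger_force: 34.5
```

Run:
```python
from cell import robot
from m import *
for n in("top","scene"):
    d=robot.get_image(n); r,C,W=world(d); h=cv2.cvtColor(d["pixels"],cv2.COLOR_RGB2HSV)
    near=(abs(W[...,0]-.4977)<.05)&(abs(W[...,1]-.21)<.05)
    m=near&(W[...,2]>.09)&(W[...,2]<.21)&(h[...,1]<50)&(h[...,2]>150)
    if m.sum()>5: print(n,m.sum(),rect(W[m]),np.percentile(W[m][:,2],[2,50,98]).round(3))
    if n=="scene": cv2.imwrite("pics/lift.png",cv2.resize(d["pixels"][80:260,320:520],None,fx=3,fy=3)[:,:,::-1])
s=robot.sense();print({k:s[k] for k in("time","tool_pos","ee_rot","wrist_force","finger_gap","finger_force")})
```

```text
scene 37 (array([503.1, 219.2]), array([20. , 45.9]), 88.2) [0.195 0.203 0.205]
{'time': 4.8, 'tool_pos': array([0.49717509, 0.2103209 , 0.17683033]), 'ee_rot': array([-1.79994523e+02,  8.18517880e-02,  1.46886993e+01]), 'wrist_force': array([ 0.32881704, -0.33734986, -2.69043835]), 'finger_gap': 0.18032075907824452, 'finger_force': 34.503498673439026}
```

View pics/lift.png

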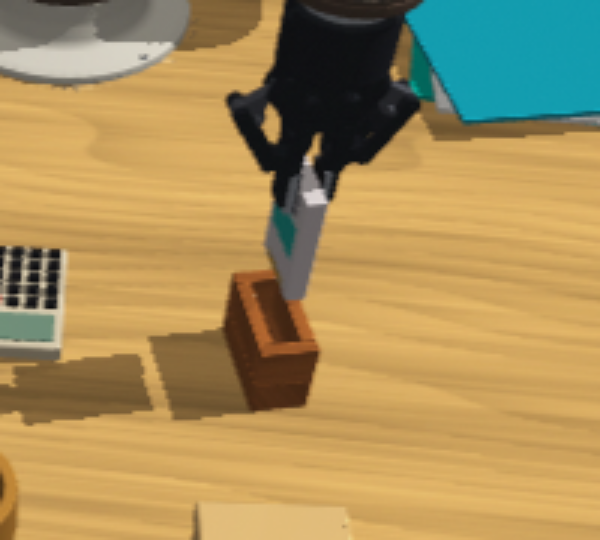

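The cartridge hangs upright in the fingers at about (300,230) in the crop, clear of the stand. Next I'll carry it to above the dock and turn it.

>>> {"op": "servo_tool", "data": {"motion": [[-0.1,0.45,0,0,0,0,0],[-0.178,0.8,0,0,0,0,0],[-0.178,0.8,0,0,0,0,0],[-0.178,0.8,0,0,0,0,0],[-0.178,0.8,0,0,0,0,0],[-0.178,0.8,0,0,0,0,0],[-0.178,0.8,0,0,0,0,0],[-0.178,0.8,0,0,0,0,0],[-0.178,0.8,0,0,0,0,0],[-0.178,0.8,0,0,0,0,0]]}}

```text
time: 5.8
tool_pos: [0.5088, -0.1041, 0.1768]
ee_rot: [-179.9, 0.1, 14.7]
wrist_force: [0.6, 0.9, -0.5]
finger_gap: 0.179
finger_force: 34.5
```

>>> {"op": "servo_tool", "data": {"motion": [[-0.178,0.8,0,0,0,0,0],[-0.178,0.8,0,0,0,0,0],[-0.07,0.35,0,0,0,0,0],[0,0,0,0,0,0.94,0],[0,0,0,0,0,0.94,0],[0,0,0,0,0,0.94,0],[0,0,0,0,0,0.94,0],[0,0,0,0,0,0.94,0],[0,0,0,0,0,0.94,0],[0,0,0,0,0,0.94,0]]}}

```text
time: 6.8
tool_pos: [0.5124, -0.182, 0.1769]
ee_rot: [-180.0, 0.1, -15.6]
wrist_force: [0.4, 0.4, -2.2]
finger_gap: 0.182
finger_force: 34.5
```

>>> {"op": "servo_tool", "data": {"motion": [[0,0,0,0,0,0.94,0],[0,0,0,0,0,0.94,0],[0,0,0,0,0,0.94,0],[0,0,0,0,0,0,0],[0,0,0,0,0,0,0],[0,0,0,0,0,0,0]]}}

```text
time: 7.4
tool_pos: [0.5126, -0.1824, 0.1774]
ee_rot: [-180.0, 0.0, -28.3]
wrist_force: [-1.2, -0.3, -1.3]
finger_gap: 0.179
finger_force: 34.5
```

>>> {"op": "servo_tool", "data": {"motion": [[0.02,0.03,0,0,0,0.04,0],[0,0,0.4,0,0,0,0],[0,0,0.4,0,0,0,0],[0,0,0.1,0,0,0,0],[0,0,0.1,0,0,0,0],[0,0,0.1,0,0,0,0],[0,0,0.1,0,0,0,0],[0,0,0,0,0,0,0],[0,0,0,0,0,0,0]]}}

```text
time: 8.3
tool_pos: [0.5128, -0.1841, 0.1299]
ee_rot: [-180.0, -0.0, -28.6]
wrist_force: [0.4, 0.3, -1.7]
finger_gap: 0.183
finger_force: 34.5
```

Run:
```python
from cell import robot
from m import *
d=robot.get_image("scene"); cv2.imwrite("pics/ins.png",cv2.resize(d["pixels"][60:230,160:360],None,fx=3,fy=3)[:,:,::-1])
s=robot.sense();print({k:s[k] for k in("time","tool_pos","ee_rot","wrist_force","moment","finger_gap")})
```

```text
{'time': 8.35, 'tool_pos': array([ 0.51287063, -0.18406844,  0.12999528]), 'ee_rot': array([-1.79993842e+02, -1.80303751e-02, -2.85776260e+01]), 'wrist_force': array([-0.28178648,  0.03338371, -0.53280402]), 'moment': array([-0.01564164, -0.00469247, -0.00158878]), 'finger_gap': 0.18259271717592726}
```

View pics/ins.png

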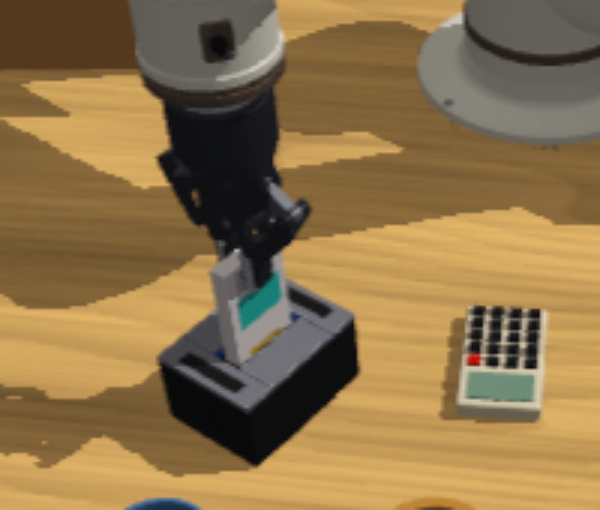

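The cartridge foot is in the funnel at about crop (255,345), with no contact force. I'll lower it on.

>>> {"op": "servo_tool", "data": {"motion": [[0,0,0.1,0,0,0,0],[0,0,0.1,0,0,0,0],[0,0,0.1,0,0,0,0],[0,0,0.1,0,0,0,0],[0,0,0,0,0,0,0]]}}

```text
time: 8.85
tool_pos: [0.5125, -0.1839, 0.1129]
ee_rot: [-180.0, 0.1, -28.6]
wrist_force: [-0.2, -0.1, -1.7]
finger_gap: 0.181
finger_force: 34.5
```

>>> {"op": "servo_tool", "data": {"motion": [[0,0,0.1,0,0,0,0],[0,0,0.1,0,0,0,0],[0,0,0.1,0,0,0,0],[0,0,0,0,0,0,0],[0,0,0,0,0,0,0]]}}

```text
time: 9.35
tool_pos: [0.5127, -0.184, 0.1016]
ee_rot: [-180.0, 0.0, -28.6]
wrist_force: [0.9, 0.3, -1.5]
finger_gap: 0.176
finger_force: 34.5
```

>>> {"op": "servo_tool", "data": {"motion": [[0,0,0.05,0,0,0,0],[0,0,0.05,0,0,0,0],[0,0,0.05,0,0,0,0],[0,0,0.05,0,0,0,0],[0,0,0,0,0,0,0],[0,0,0,0,0,0,0]]}}

```text
time: 9.95
tool_pos: [0.5128, -0.1841, 0.0939]
ee_rot: [-180.0, -0.0, -28.6]
wrist_force: [-0.0, 1.0, 3.3]
finger_gap: 0.181
finger_force: 35.2
```

>>> {"op": "servo_tool", "data": {"motion": [[0,0,0.05,0,0,0,0],[0,0,0.05,0,0,0,0],[0,0,0.05,0,0,0,0],[0,0,0.05,0,0,0,0],[0,0,0,0,0,0,0]]}}

```text
time: 10.45
tool_pos: [0.5128, -0.1841, 0.0855]
ee_rot: [-180.0, -0.0, -28.6]
wrist_force: [-0.7, 0.4, 5.3]
finger_gap: 0.182
finger_force: 35.5
```

>>> {"op": "servo_tool", "data": {"motion": [[0,0,0.05,0,0,0,0],[0,0,0.05,0,0,0,0],[0,0,0.025,0,0,0,0],[0,0,0.025,0,0,0,0],[0,0,0,0,0,0,0]]}}

```text
time: 10.95
tool_pos: [0.5129, -0.1841, 0.0799]
ee_rot: [-180.0, -0.0, -28.6]
wrist_force: [-1.8, 0.3, 7.9]
finger_gap: 0.184
finger_force: 35.9
```

>>> {"op": "servo_tool", "data": {"motion": [[0,0,0.025,0,0,0,0],[0,0,0.025,0,0,0,0],[0,0,0,0,0,0,0]]}}

```text
time: 11.25
tool_pos: [0.5129, -0.1841, 0.0779]
ee_rot: [-180.0, -0.0, -28.6]
wrist_force: [-1.9, 1.3, 8.6]
finger_gap: 0.183
finger_force: 36.0
```

>>> {"op": "servo_tool", "data": {"motion": [[0,0,0.025,0,0,0,0],[0,0,0,0,0,0,0]]}}

```text
time: 11.45
tool_pos: [0.5133, -0.1842, 0.0778]
ee_rot: [-180.0, -0.1, -28.6]
wrist_force: [-2.9, 2.4, 18.1]
finger_gap: 0.178
finger_force: 37.3
```

It met the stop at 18 N, so it is fully down. I'll ease up and feel where the carriage stays.

>>> {"op": "servo_tool", "data": {"motion": [[0,0,-0.1,0,0,0,0],[0,0,-0.1,0,0,0,0],[0,0,-0.1,0,0,0,0],[0,0,-0.02,0,0,0,0],[0,0,0,0,0,0,0],[0,0,0,0,0,0,0]]}}

```text
time: 12.05
tool_pos: [0.5126, -0.184, 0.0892]
ee_rot: [-180.0, 0.0, -28.6]
wrist_force: [-0.4, -0.4, -1.5]
finger_gap: 0.178
finger_force: 34.7
```

There is no spring force at this height, so it has latched. Now I'll let go and retreat.

>>> {"op": "servo_tool", "data": {"motion": [[0,0,0,0,0,0,0.6],[0,0,0,0,0,0,0.6],[0,0,0,0,0,0,0.6],[0,0,0,0,0,0,0.8],[0,0,0,0,0,0,0.8],[0,0,-0.3,0,0,0,0.8],[0,0,-0.6,0,0,0,0.8],[0,0,-0.8,0,0,0,0.8],[0,0,-0.9,0,0,0,0.8],[0,0,-0.9,0,0,0,0.8]]}}

```text
time: 13.05
tool_pos: [0.5125, -0.1839, 0.2319]
ee_rot: [-180.0, -0.0, -28.6]
wrist_force: [0.9, -0.1, 0.7]
finger_gap: 0.798
finger_force: 0.0
```

>>> {"op": "servo_tool", "data": {"motion": [[-0.8,0,0,0,0,0,0.8],[-0.8,0,0,0,0,0,0.8],[-0.8,0,0,0,0,0,0.8],[-0.8,0,0,0,0,0,0.8],[0,0,0,0,0,0,0.8],[0,0,0,0,0,0,0.8]]}}

```text
time: 13.65
tool_pos: [0.4003, -0.1227, 0.2307]
ee_rot: [-180.0, -0.1, -28.6]
wrist_force: [0.0, 0.3, 0.3]
finger_gap: 0.797
finger_force: 0.0
```

Run:
```python
from cell import robot
from m import *
for n in("top","scene"):
    d=robot.get_image(n); r,C,W=world(d)
    near=(abs(W[...,0]-.513)<.04)&(abs(W[...,1]+.184)<.04)&(d["range_z"]>0)
    m=near&(W[...,2]>.098)&(W[...,2]<.14)
    if m.sum()>5: print(n,m.sum(),rect(W[m]),np.percentile(W[m][:,2],[10,50,75,90]).round(4))
    m=(W[...,2]>.066)&(W[...,2]<.074)&(abs(W[...,0]-.513)<.07)&(abs(W[...,1]+.184)<.07)&~near; print(" dock z",np.median(W[m][:,2]).round(4))
    cv2.imwrite(f"pics/end_{n}.png",d["pixels"][:,:,::-1])
s=robot.sense();print({k:s[k] for k in("time","tool_pos","wrist_force","finger_gap")})
```

```text
top 238 (array([ 512.4, -181.2]), array([17. , 62.1]), 61.2) [0.1094 0.1163 0.1181 0.1195]
 dock z 0.0706
scene 249 (array([ 512.8, -183.1]), array([18.9, 63.5]), 62.8) [0.101  0.113  0.1151 0.1161]
 dock z 0.069
{'time': 13.75, 'tool_pos': array([ 0.40082765, -0.12309389,  0.23004377]), 'wrist_force': array([-0.0176275 , -0.29956116,  0.13356901]), 'finger_gap': 0.7998393725446854}
```

View pics/end_scene.png

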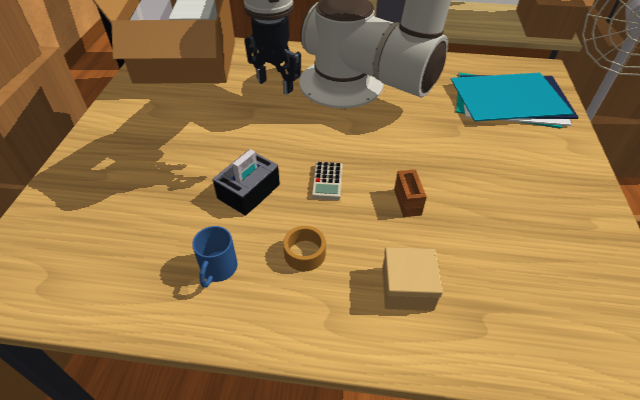

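The cartridge stands in the dock at (245,165), the stand is empty, and the bystanders are where they were. Its top measures about 116 mm, which means it is latched, and the gripper is clear. I'm handing it in.

```bash
python3 -c "
from cell import robot
print(robot.finish_job())"
```

```text
the job is handed in; nothing more can be done
None
```

The cartridge is in the dock, latched down and let go: one press to the stop (about 18 N) did it, its top measured about 116 mm, nothing else moved, and I handed the job in at about 14 s.

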